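# Present the heated vial to the inspection camera

## Robot

A 7-joint arm with a two-finger parallel gripper is mounted at the origin on the work surface. World frame = base frame: x ahead of the robot, y to its left, z up, the work surface at z = 0. Lengths are in mm, angles in rad, forces in N, time in s.
With the tool pointing down it reaches from about 350 to 900 mm from the base axis. Payload 19.9 kg.
Tool frame: the origin (TCP) lies on the centre line of the jaws, within the pads' length; the fingertips stand 11 mm ahead of it and the grasp point (between the pads) lies 8 mm behind it (nose_length is the z of the fingertips in the tool frame, in mm); z points along the fingers, y is the direction in which the jaws open and shut (so a half turn about z gives the same grasp; the last joint's range is limited). The gripper opens to 85 mm and grips with 20 to 120 N. Pads are 22 mm wide; open, the fingers measure 114 mm over their backs; the gripper's body (76 mm by 85 mm) begins 54 mm behind the grasp point. The pads swing forward as they close: fully open they stand 13 mm farther back than shut.
Start: joints at [-1.359, 0.417, -0.01, 1.614, 0.005, 1.111, -0.053], TCP at [156.312, 605.119, 242.26] pointing down, gripper open.
Joint ranges: [-2.81, 2.81], [-0.39, 2.02], [-1.27, 1.25], [0.06, 2.57], [-1.19, 4.33], [0.19, 2], [-2.82, 2.82]. Speed limits (rad/s): [1.89, 1.89, 2.39, 2.39, 3.01, 3.01, 3.01].

## Interface

Orientations are given as a unit quaternion [x, y, z, w].
In Python, from plant import get_state, get_image, job_done, nose_length gives the robot as it stands. The module is installed in compiled form; this text tells all that it offers.
- The arm moves only by the tool jog_arm, never from a script. Its argument "deltas" is a list of rows, each a list of 7 numbers: the shift along the tool's x, y, z in cm, then the turn, a rotation vector about the tool's x, y, z in rad, then the finger opening in cm, from 0 to 8.54. A call has 1 to 12 rows; each row is the pose to reach, as a shift and turn from the pose commanded when the call began, along the tool's axes at that moment; what a row does not reach only later rows make up. A row lasts 1/12 s, in which the tool goes at most 41.7 mm and 7.16 degrees, less where a joint would pass 70% of its speed; a pose out of reach is approached as far as the arm can. A call with a gripper value outside its range is refused whole. The fingers move at their own pace and stop on an object; the grip force is fixed at half the most. Time passes only in rows, so rows that repeat a pose let the fingers close. It gives the time, the measured TCP pose, the force and the opening at its end, in the units of the state.
- get_state(): the state, without advancing time (a new reading comes with each control period).
- get_image(name): name is "side" or "top"; returns a dict with "color" (400x640x3 uint8, red, green, blue), "depth" (400x640 float32, mm along the optical axis (not along the pixel's ray), 0 where there is no reading), "fx", "fy", "cx", "cy" (pixels), "dist_coeffs" ([k1, k2, p1, p2, k3] as OpenCV has them; the pictures are not rectified), "pose" (4x4, takes a point from camera to world coordinates). Camera axes: x right, y up, looking along -z (the intrinsics and any distortion apply to the point x, -y, -z); pixel columns grow to the right and rows downward; lengths in mm; the calibration is good to about 2 mm. A picture is of the moment at which its call begins.
- job_done(): hands the job in, once; it reports no verdict.
The state is a dict: "clock": time; "qpos": joint angles; "joint_vel": joint speeds; "effort": joint torques, N m; "eef_pos": TCP position; "eef_rot": TCP orientation; "ft_force": force on the tool from outside, world axes, zero at the start; "moment": the same for the moment, N m; "finger_gap": opening from 0.0 (shut) to 1.0 (fully open).
Only numpy, scipy, OpenCV 4.12 (cv2) and the standard library are available. Lean on these libraries where they do the work, as an engineer would, in place of code of your own. Each camera call takes 0.05 s, during which the arm holds its last target. There are 200 camera calls.

## Task

On the dry-block heater, turn the black handwheel, taking a fresh grip as needed, until its hold-down arm points at the upright parking pin. Then lift out the large capped vial that the arm was covering and hold it in the air before the inspection camera, its base squarely facing the lens, centred on it and about 10 cm away, without touching the camera. Finish while still holding it there steadily, and leave everything else standing where it is.

Things in the scene. Friction and masses are not known exactly. Their poses are not given: they have to be found in the camera images.
- heater: dry-block heater fixed to the bench: white housing 260 x 210 mm, 70 mm high, aluminium well block in its +x part. Origin on the bench under the handwheel's vertical axis; z up. Wells at (95, 0), (63, 71) and (63, -71) mm from the axis in its x, y; floors 25 mm above the bench (45 mm deep). A fixed pillar 32 mm in diameter carries the arm.
- hold_arm (a joint): angle of the hold-down arm and handwheel (one piece) about the vertical axis, rad, anticlockwise from above positive; range -0.5 to 3.1. At 0 the arm points along the heater's +x, over the large vial; at 2.60 straight at the parking pin. It starts within 0.2 of 0, turns against light friction (about 0.1 N m) and stays where it is left.
- wheel_grip (a point): centre of the handwheel, on its axis at mid-height, 151 mm above the bench: a black round fluted wheel 56 mm in diameter and 22 mm thick (140 to 162 mm above the bench); grip it across its diameter from above.
- plate_tip (a point): middle of the free end of the hold-down arm, a flat steel plate 119 to 125 mm above the bench reaching 120 mm from the axis; 30 mm wide at first, 60 mm wide over its outer 50 mm.
- park_pin (a point): top of the parking pin: a thin upright steel pin, 8 mm in diameter, fixed on the heater's housing 135 mm from the axis, top 125 mm above the bench. The arm's end stops 15 mm short of it and does not touch it.
- vial: the large vial, loose in the middle well: amber glass body 28 mm in diameter, white cap 30 mm in diameter and 25 mm high on top, 90 mm high in all, 40 to 85 g. Origin at the centre of its base, z along its axis towards the cap. Well 31 mm in diameter. At the start the cap's top is 115 mm above the bench, 4 mm under the arm.
- small_vial_a: bystander in the well at (63, 71): a slim capped vial 18 mm in diameter, 75 mm high; origin at the centre of its base.
- small_vial_b: bystander in the well at (63, -71): the same slim vial.
- camera_head: inspection camera fixed on a low stand with a grey foot 170 x 120 mm: white cylinder 60 mm in diameter with a metal ring 72 mm in diameter and a black lens barrel 44 mm in diameter. Origin at the centre of the lens glass, 120 mm above the bench; z is the viewing direction, out of the lens, tilted 30 degrees from straight up, roughly towards the robot.
- mortar: bystander: white mortar 100 mm wide, 60 mm high, with its pestle leaning in it (one piece, to 115 mm high); origin under its centre.
- beaker_a: bystander: glass beaker 56 mm wide, 75 mm high, between the heater and the camera; origin under its centre.
- flask: bystander: conical glass flask 80 mm wide, 125 mm high, between the beaker and the mortar; origin under its centre.

How it is judged (in metres and radians):
On the way, in this order (a step that is already met when the one before it is completed fails the run):
1. the hold-down arm points at the parking pin (value of joint hold_arm between 2.45 and 2.75 rad and height (world z) of vial below 0.035 m), for 0.2 s.
2. the large vial is held by the fingers, lifted clear of its well (height (world z) of vial above 0.09 m and contact force between the fingers and vial above 1 N), for 0.2 s.
At the end, for the whole second after the job is handed in: Arm parked at 2.60 +- 0.15 rad; fingers hold the vial still, cap up, off the camera, base within 18 mm of the lens axis each way, 80 to 120 mm from the lens, axes within 0.2 rad; small vials moved under 20 mm, other bystanders under 30 mm (value of joint hold_arm between 2.45 and 2.75 rad and x of vial in the frame of camera_head between -0.018 and 0.018 m and y of vial in the frame of camera_head between -0.018 and 0.018 m and z of vial in the frame of camera_head between 0.08 and 0.12 m and angle between the z axis of vial and the z axis of camera_head, either way round below 0.2 rad and angle between vial's own z axis and vertical below 0.9 rad and contact force between the fingers and vial above 1 N and contact force between vial and camera_head below 0.1 N and linear speed of vial below 0.02 m/s and angular speed of vial below 0.15 rad/s and distance of each of small_vial_a, small_vial_b from where it was at the start of the episode below 0.02 m and distance of each of mortar, beaker_a, flask from where it was at the start of the episode below 0.03 m); the arm keeps its last pose, push and grip.
It fails at once if something else on the bench is disturbed (small vials 20 mm, others 30 mm) (distance of any of small_vial_a, small_vial_b from where it was at the start of the episode above 0.02 m or distance of any of mortar, beaker_a, flask from where it was at the start of the episode above 0.03 m).
It fails at once if the camera is struck (contact force between any of vial, the arm, the fingers and camera_head above 1 N).
It also fails if it takes over 54 s, if anything falls off the work surface, if the arm or the gripper's body presses on something with over 40 N, if the wrist force passes 120 N, or if a joint passes its speed limit or range.

## Working session

There is one attempt and no reset: what is moved stays moved. The work goes in short steps, Python scripts to look and compute and a tool call to move; the robot and the scene stay as the last step left them, time stands still between calls to the robot, and variables do not carry over. Pictures are saved under pics/ and viewed, about 8 in all and at most 12, crops included, and the job is handed in when it is done.

Besides the shell and the picture viewer there is one more tool, called after "Call:" as name(argument=value, ...) on one line, values as JSON. jog_arm: Moves the arm, as the interface text tells. Its arguments: {"type":"object","properties":{"deltas":{"type":"array"}},"required":["deltas"]}

```bash
mkdir -p pics
cat > h.py <<'E'
import numpy as np, cv2
from plant import get_state,get_image,nose_length
from scipy.spatial.transform import Rotation as R
def grab(n,save=None):
    im=get_image(n)
    np.savez(n+'.npz',**{k:np.asarray(v) for k,v in im.items()})
    if save: cv2.imwrite('pics/'+save,im['color'][:,:,::-1])
    return im
def load(n): return dict(np.load(n+'.npz'))
def rays(im,uv):
    K=np.array([[im['fx'],0,im['cx']],[0,im['fy'],im['cy']],[0,0,1.]])
    p=cv2.undistortPoints(np.asarray(uv,float).reshape(-1,1,2),K,np.asarray(im['dist_coeffs'],float)).reshape(-1,2)
    d=np.c_[p[:,0],-p[:,1],-np.ones(len(p))]
    return im['pose'][:3,3],d@im['pose'][:3,:3].T
def plane(im,uv,z):
    o,d=rays(im,uv); return o+d*((z-o[2])/d[:,2])[:,None]
def depthpts(im,uv):
    uv=np.asarray(uv,int).reshape(-1,2); o,d=rays(im,uv); return o+d*im['depth'][uv[:,1],uv[:,0]][:,None]
E
python3 - <<'E'
from h import *
for n in('top','side'):
    im=grab(n,n+'0.png'); print(n,im['pose'].round(3).tolist(),im['fx'],im['dist_coeffs'])
print(get_state(),nose_length if not callable(nose_length) else nose_length())
E
```

```text
top [[-0.029, 0.984, -0.178, 345.956], [-1.0, -0.028, 0.007, 24.849], [0.002, 0.178, 0.984, 931.622], [0.0, 0.0, 0.0, 1.0]] 384.56510352480785 [-0.0889322  0.         0.         0.         0.       ]
side [[0.761, 0.461, -0.457, 96.566], [-0.649, 0.538, -0.538, -461.793], [-0.002, 0.706, 0.709, 709.494], [0.0, 0.0, 0.0, 1.0]] 397.2670866330817 [0.02199145 0.         0.         0.         0.        ]
{'clock': 0.1, 'qpos': array([-1.35949215,  0.41791002, -0.01032285,  1.61409694,  0.0046974 ,
        1.11071402, -0.05299935]), 'joint_vel': array([-0.00178698, -0.00293955, -0.00135648, -0.00269196,  0.00047494,
       -0.00043785, -0.00062396]), 'effort': array([ 4.87382349e-04, -8.65822434e+01,  6.80050515e-01, -4.35628867e+01,
        1.93191797e-02,  5.16781656e-03, -5.10805819e-06]), 'eef_pos': array([156.24628251, 604.8472447 , 241.73255635]), 'eef_rot': array([ 1.26053063e-01,  9.92023347e-01, -5.51243987e-04, -3.19268056e-05]), 'ft_force': array([-0.38402264,  0.44611148, -0.24235921]), 'moment': array([-0.01667259,  0.01176025, -0.01933937]), 'finger_gap': 1.0005765265644337} 11.0
```

View pics/top0.png

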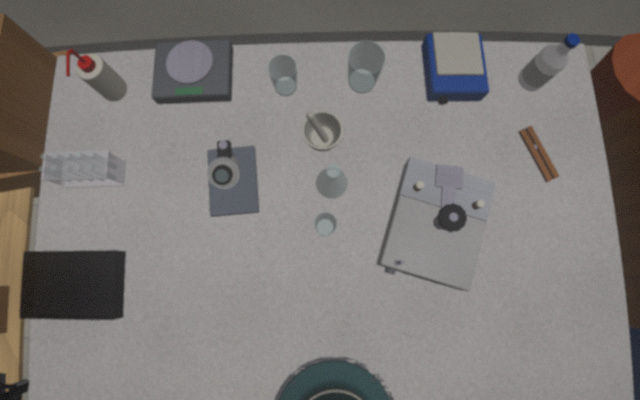

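View pics/side0.png

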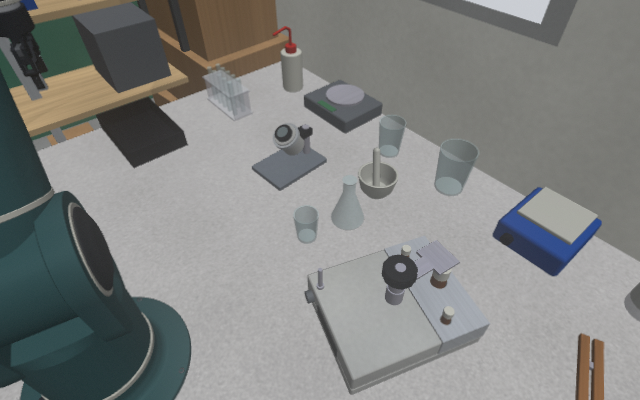

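Top view: wheel (452,217), plate (449,176), small vials (419,186) and (481,204), pin (398,262), lens (222,175), beaker (325,224), flask (331,182), mortar (322,132). Side view: wheel (400,271), pin (320,280), lens (281,133).

Run:
```python
from h import *
T=load('top');S=load('side')
def blob(im,box,f):
    x0,y0,x1,y1=box; c=im['color'][y0:y1,x0:x1].astype(int); m=f(c).astype(np.uint8)
    n,l,st,ce=cv2.connectedComponentsWithStats(m); i=1+np.argmax(st[1:,4]); ys,xs=np.nonzero(l==i)
    return np.c_[xs+x0,ys+y0]
dark=lambda c:c.max(2)<60
def circ(uv):
    (c,r)=cv2.minEnclosingCircle(uv.astype(np.float32)); return c,r
w=blob(T,(435,200,472,235),dark);print('wheel px',circ(w)); 
c=circ(w)[0]
print('wheel @162',plane(T,[c],162),'depth z',np.median(depthpts(T,w)[:,2]), 'depth med',np.median(depthpts(T,w),0))
ws=blob(S,(375,250,425,295),dark);cs=circ(ws);print('side wheel',cs,plane(S,[cs[0]],151))
print('pin side',plane(S,[[320,270]],125),'pin top',plane(T,[[398,262]],125),depthpts(T,[[398,262]]))
for n,p,z in(('plate',(449,176),125),('va',(419,186),100),('vb',(481,204),100),('lens',(222,175),120),('beaker base',(325,227),3)):
    print(n,plane(T,[p],z),depthpts(T,[p]))
# 4x crops
a=cv2.resize(T['color'][145:300,375:505],None,fx=4,fy=4,interpolation=2)[:, :,::-1]
b=cv2.resize(T['color'][130:225,190:270],None,fx=5,fy=5,interpolation=2)[:,:,::-1]
b2=cv2.resize(S['color'][110:195,245:335],None,fx=3,fy=3)[:,:,::-1]
o=np.zeros((600,800,3),np.uint8); a=cv2.resize(a,(400,477)); o[:477,:400]=a; o[:475,400:]=b
cv2.imwrite('pics/crop1.png',o)
s=get_state();r=R.from_quat(s['eef_rot']);print(r.as_matrix().round(3))
```

```text
wheel px ((450.56231689453125, 217.70680236816406), 13.632039070129395)
wheel @162 [[ 439.93571908 -246.564136    162.        ]] depth z 161.92805188756006 depth med [ 438.65053775 -243.38892953  161.92805189]
side wheel ((396.5, 277.0), 15.692455291748047) [[ 430.71396362 -257.3242027   151.        ]]
pin side [[ 354.88431877 -150.73857012  125.        ]] pin top [[ 355.05056535 -140.37543853  125.        ]] [[ 355.32007472 -145.27181928  101.09593373]]
plate [[ 535.97645538 -264.47189017  125.        ]] [[ 536.34447043 -265.03222156  123.43780357]]
va [[ 520.74763347 -203.23947968  100.        ]] [[ 520.67128859 -203.13985603  100.36323328]]
vb [[ 476.00753876 -340.72489128  100.        ]] [[ 475.91039702 -340.45182644  100.62117917]]
lens [[553.4604091 230.3651462 120.       ]] [[553.41355369 230.31873962 120.18326794]]
beaker base [[446.08468332   7.08355118   3.        ]] [[446.22559477   7.05855026   1.69314451]]
[[-0.968  0.25  -0.   ]
 [ 0.25   0.968 -0.001]
 [-0.    -0.001 -1.   ]]
```

View pics/crop1.png

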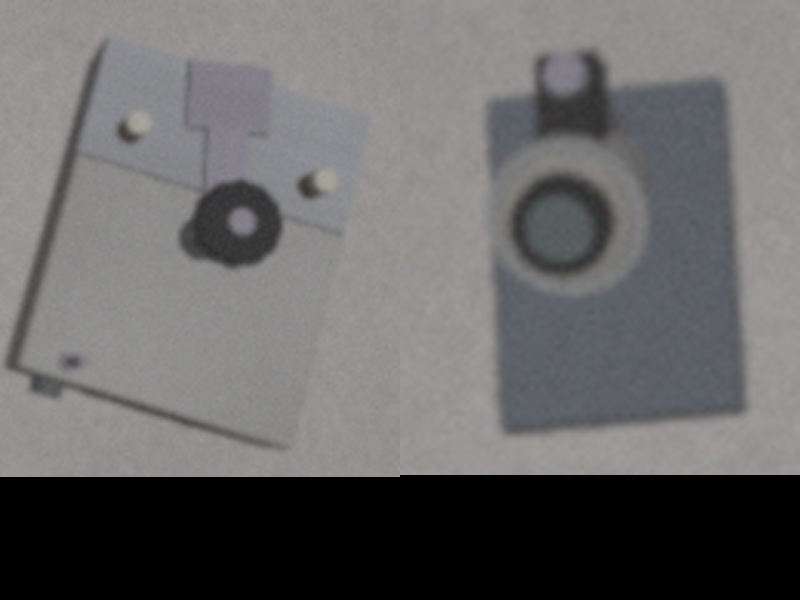

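The crop puts the hub at about (452,217.5) in the image, the small vial caps at (420,185.6) and (480.6,203.8), the lens at (222.4,175) and the foot corners clearly visible. Next I refine the heater yaw, arm angle and camera axis, and plan the first move.

```bash
cat >> h.py <<'E'
def down(yaw):  # tool pointing down, tool y at azimuth yaw
    y=np.array([np.cos(yaw),np.sin(yaw),0]); z=np.array([0,0,-1.]); return R.from_matrix(np.c_[np.cross(y,z),y,z])
def rel(targets):
    s=get_state(); r0=R.from_quat(s['eef_rot'])
    for p,r in targets:
        print(np.r_[r0.inv().apply(np.array(p)-s['eef_pos'])/10,(r0.inv()*r).as_rotvec()].round(3).tolist())
E
python3 - <<'E'
from h import *
T=load('top')
W=plane(T,[[452,217.5]],162)[0];a=plane(T,[[419.9,185.6]],100)[0];b=plane(T,[[480.6,203.8]],100)[0]
ya=a-b; yaw=np.arctan2(ya[1],ya[0])-np.pi/2; c=np.array([np.cos(yaw),np.sin(yaw)])
ax=(a+b)[:2]/2-63*c; print('W',W,'yaw',yaw,'dist',np.linalg.norm(ya),'axis',ax)
px=lambda q:(np.array(q)*130/400+[375,145])
P=plane(T,[px(q) for q in [(190,60),(271,70),(186,126),(268,135)]],125)
tip=P[:2].mean(0); A=(W[:2]+ax)/2
for o in(W[:2],ax): print('arm ang',np.arctan2(*(tip[:2]-o)[::-1])-yaw,np.linalg.norm(tip[:2]-o))
e=(P[0]+P[1]-P[2]-P[3]);e2=P[0]-P[1];print('edge angs',np.arctan2(e[1],e[0])-yaw,np.arctan2(e2[1],e2[0])-np.pi/2-yaw)
print('vial',ax+95*c,'pin exp',ax+135*np.array([np.cos(yaw+2.6),np.sin(yaw+2.6)]))
f=lambda q:(np.array(q)-[400,0])/5+[190,130]
F=plane(T,[f(q) for q in [(488,100),(722,80),(745,408),(503,432)]],12)[:,:2]
d=(F[2]+F[3]-F[0]-F[1])/2;w=(F[1]+F[2]-F[0]-F[3])/2;print('foot',np.linalg.norm(d),np.linalg.norm(w),'az',np.arctan2(d[1],d[0]),np.arctan2(w[1],w[0])-np.pi/2,F.mean(0))
L=plane(T,[f((562,225))],120)[0];print('lens',L)
for n in('top','side'):
    im=load(n); vv,uu=np.mgrid[0:400,0:640]; uv=np.c_[uu.ravel(),vv.ravel()]; D=depthpts(im,uv)
    near=np.linalg.norm(D-L,axis=1)<36; q=D[near]
    # ring/lens plane fit with RANSAC
    best=0;rng=np.random.default_rng(0)
    for _ in range(500):
        t=q[rng.choice(len(q),3,False)];nn=np.cross(t[1]-t[0],t[2]-t[0]);
        if np.linalg.norm(nn)<200: continue
        nn/=np.linalg.norm(nn); nn*=np.sign(nn[2]); k=abs((q-t[0])@nn)<1.5
        if k.sum()>best:best=k.sum();K=k
    m=q[K].mean(0);nn=np.linalg.svd(q[K]-m)[2][2];nn*=np.sign(nn[2]);print(n,len(q),best,m.round(1),nn.round(3),'tilt',np.degrees(np.arccos(nn[2])),'az',np.arctan2(nn[1],nn[0]))
E
```

```text
W [ 440.26425395 -249.59865445  162.        ] yaw -0.32361881626281463 dist 141.87433845666555 axis [ 439.31464411 -252.56037222]
arm ang 0.16301587331599462 119.41364870652099
arm ang 0.18866527794366308 119.91686365552054
edge angs 0.1774361798211041 0.1752026697395095
vial [ 529.38327452 -282.77033441] pin exp [ 351.76995852 -149.79399627]
foot 167.75647104320544 118.43061598560196 az -3.072192008546159 -3.078596305787951 [566.44577697 230.71088673]
lens [553.43233185 229.48260207 120.        ]
top 641 217 [554.5 231.5 121. ] [-0.484 -0.025  0.875] tilt 28.963349883639772 az -3.0907682446001337
side 408 128 [551.7 229.8 120.9] [-0.516 -0.017  0.857] tilt 31.071495839898116 az -3.1078430753184683
```

All estimates agree: arm at about 0.176 rad, axis (440,-251), vial (529,-282), camera axis azimuth about -3.085 with a 30° tilt. Next I plan the transit.

Run:
```python
from h import *
y0=1.318
W1=np.array([460,180,245]); P0=get_state()['eef_pos']; W2=np.array([440,-251,215])
rel([(P0+(W1-P0)*k/12,down(y0-0.118*k)) for k in (4,8,12)])
```

```text
[-13.345, -11.179, -0.096, -0.001, 0.0, 0.472]
[-26.69, -22.359, -0.191, -0.001, 0.001, 0.944]
[-40.035, -33.538, -0.287, -0.001, 0.001, 1.416]
```

Call:
jog_arm(deltas=[[-13.3, -11.2, -0.1, 0, 0, 0.47, 8.5], [-13.3, -11.2, -0.1, 0, 0, 0.47, 8.5], [-13.3, -11.2, -0.1, 0, 0, 0.47, 8.5], [-13.3, -11.2, -0.1, 0, 0, 0.47, 8.5], [-26.7, -22.4, -0.2, 0, 0, 0.94, 8.5], [-26.7, -22.4, -0.2, 0, 0, 0.94, 8.5], [-26.7, -22.4, -0.2, 0, 0, 0.94, 8.5], [-26.7, -22.4, -0.2, 0, 0, 0.94, 8.5], [-40, -33.5, -0.3, 0, 0, 1.42, 8.5], [-40, -33.5, -0.3, 0, 0, 1.42, 8.5], [-40, -33.5, -0.3, 0, 0, 1.42, 8.5], [-40, -33.5, -0.3, 0, 0, 1.42, 8.5]])

```text
clock: 1.1
eef_pos: [447.8, 196.5, 245.3]
eef_rot: [0.744, 0.668, 0.0, -0.0]
ft_force: [1.0, 0.2, -0.5]
finger_gap: 0.995
```

Run:
```python
from h import *
s=get_state();print(s['eef_pos'],s['qpos'].round(2),s['clock']);r=R.from_quat(s['eef_rot']).as_matrix()
y=np.arctan2(r[1,1],r[0,1]);print(y)
W1=s['eef_pos']; W2=np.array([440,-251,215])
rel([(W1+(W2-W1)*k,down(y+(-1.73-y)*k)) for k in (.34,.67,1)])
```

```text
[447.75543291 196.47651906 245.28011362] [-0.89  0.18  0.47  1.95 -0.09  1.03 -0.49] 1.1
-0.10839308420497587
[-15.154, 1.384, 1.027, -0.0, -0.0, 0.551]
[-29.862, 2.727, 2.023, -0.0, -0.0, 1.086]
[-44.57, 4.07, 3.019, -0.0, -0.0, 1.622]
```

Call:
jog_arm(deltas=[[-15.2, 1.4, 1.0, 0, 0, 0.55, 8.5], [-15.2, 1.4, 1.0, 0, 0, 0.55, 8.5], [-15.2, 1.4, 1.0, 0, 0, 0.55, 8.5], [-15.2, 1.4, 1.0, 0, 0, 0.55, 8.5], [-29.9, 2.7, 2, 0, 0, 1.09, 8.5], [-29.9, 2.7, 2, 0, 0, 1.09, 8.5], [-29.9, 2.7, 2, 0, 0, 1.09, 8.5], [-29.9, 2.7, 2, 0, 0, 1.09, 8.5], [-44.6, 4.1, 3, 0, 0, 1.62, 8.5], [-44.6, 4.1, 3, 0, 0, 1.62, 8.5], [-44.6, 4.1, 3, 0, 0, 1.62, 8.5], [-44.6, 4.1, 3, 0, 0, 1.62, 8.5]])

```text
clock: 2.1
eef_pos: [441.5, -253.5, 215.2]
eef_rot: [1.0, -0.02, 0.0, 0.001]
ft_force: [-0.1, -0.0, -0.0]
finger_gap: 0.995
```

Run:
```python
from h import *
s=get_state();print(s['eef_pos'],s['qpos'].round(2),s['clock'])
rel([((440,-251,215),down(-1.73)),((440,-251,143),down(-1.73))])
```

```text
[ 441.49109357 -253.51827052  215.19327772] [-0.31  0.35  0.93  1.95 -0.33  1.   -0.83] 2.1
[-0.159, -0.246, 0.019, 0.001, -0.0, 0.119]
[-0.161, -0.256, 7.219, 0.001, -0.0, 0.119]
```

Call:
jog_arm(deltas=[[-0.16, -0.25, 0, 0, 0, 0.12, 8.5], [-0.16, -0.25, 0, 0, 0, 0.12, 8.5], [-0.16, -0.25, 2.5, 0, 0, 0.12, 8.5], [-0.16, -0.25, 5, 0, 0, 0.12, 8.5], [-0.16, -0.25, 7.1, 0, 0, 0.12, 8.5], [-0.16, -0.25, 7.1, 0, 0, 0.12, 8.5], [-0.16, -0.25, 7.1, 0, 0, 0.12, 5], [-0.16, -0.25, 7.1, 0, 0, 0.12, 5], [-0.16, -0.25, 7.1, 0, 0, 0.12, 4.5], [-0.16, -0.25, 7.1, 0, 0, 0.12, 4.5], [-0.16, -0.25, 7.1, 0, 0, 0.12, 4], [-0.16, -0.25, 7.1, 0, 0, 0.12, 4]])

```text
clock: 3.1
eef_pos: [441.8, -251.6, 147.5]
eef_rot: [0.997, -0.076, 0.003, 0.003]
ft_force: [-7.5, -22.7, 16.3]
finger_gap: 0.636
```

Run:
```python
from h import *
s=get_state();print(s['eef_pos'],s['qpos'].round(2),s['clock'],s['finger_gap']*85,s['ft_force'],s['moment'])
```

```text
[ 441.79564837 -251.56052617  147.50774158] [-0.25  0.46  0.88  2.01 -0.46  0.87 -0.85] 3.1 54.02372858414429 [ -7.45366911 -22.70170147  16.25065261] [-5.53381936  1.55707777 -0.0206391 ]
```

Gripped at 54 mm, with moderate side (22 N) and up (16 N) forces. I relieve these with a small shift, then start turning (+world z = -tool z).

Call:
jog_arm(deltas=[[0, 0.15, -0.25, 0, 0, 0, 4], [0, 0.15, -0.25, 0, 0, -0.08, 4], [0, 0.15, -0.25, 0, 0, -0.16, 4], [0, 0.15, -0.25, 0, 0, -0.24, 4], [0, 0.15, -0.25, 0, 0, -0.32, 4], [0, 0.15, -0.25, 0, 0, -0.4, 4], [0, 0.15, -0.25, 0, 0, -0.4, 4]])

```text
clock: 3.68
eef_pos: [441.4, -251.9, 148.3]
eef_rot: [0.992, 0.126, 0.002, 0.003]
ft_force: [10.1, -30.5, -28.3]
finger_gap: 0.631
```

Run:
```python
from h import *
s=get_state();print(s['eef_pos'],s['qpos'].round(2),s['clock'],s['finger_gap']*85,s['ft_force'],s['moment']);m=R.from_quat(s['eef_rot']).as_matrix();print(np.arctan2(m[1,1],m[0,1]),m.round(3))
grab('top','t2.png');T=load('top');c=T['color'][145:300,375:505][:,:,::-1];cv2.imwrite('pics/t2c.png',cv2.resize(c,None,fx=3.5,fy=3.5,interpolation=2))
```

```text
[ 441.41743607 -251.88520133  148.28824086] [-0.18  0.42  0.78  2.01 -0.39  0.85 -0.51] 3.6833 53.648476039101 [ 10.08071407 -30.47746547 -28.25042551] [-4.68842367 -1.64454967 -0.00776734]
-1.3176378949772203 [[ 0.968  0.25   0.004]
 [ 0.25  -0.968 -0.006]
 [ 0.002  0.007 -1.   ]]
```

View pics/t2c.png

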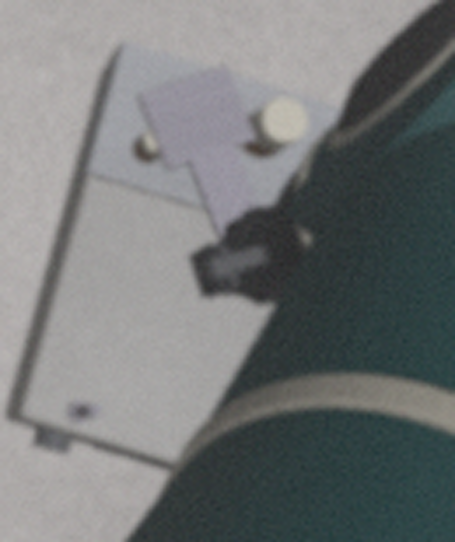

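The plate followed the grip, now pointing well left of the vial. I continue, easing the vertical load.

Call:
jog_arm(deltas=[[0, 0.05, 0.13, 0, 0, 0, 4], [0, 0.1, 0.13, 0, 0, -0.08, 4], [0, 0.1, 0.13, 0, 0, -0.16, 4], [0, 0.1, 0.13, 0, 0, -0.24, 4], [0, 0.1, 0.13, 0, 0, -0.32, 4], [0, 0.1, 0.13, 0, 0, -0.4, 4], [0, 0.1, 0.13, 0, 0, -0.4, 4]])

```text
clock: 4.32
eef_pos: [441.7, -252.5, 148.1]
eef_rot: [0.947, 0.321, 0.001, 0.003]
ft_force: [-0.3, -18.9, 6.0]
finger_gap: 0.63
```

```bash
cat > st.py <<'E'
from h import *
s=get_state();print(s['eef_pos'].round(1),s['qpos'].round(2),s['clock'],(s['finger_gap']*85).round(1),s['ft_force'].round(1),s['moment'].round(2));m=R.from_quat(s['eef_rot']).as_matrix();print('yaw',np.arctan2(m[1,1],m[0,1]),'z',m[:,2].round(3),'f tool',(m.T@s['ft_force']).round(1))
E
python3 st.py
```

```text
Traceback (most recent call last):
  File "st.py", line 2, in <module>
    s=get_state();print(s['eef_pos'].round(1),s['qpos'].round(2),s['clock'],(s['finger_gap']*85).round(1),s['ft_force'].round(1),s['moment'].round(2));m=R.from_quat(s['eef_rot']).as_matrix();print('yaw',np.arctan2(m[1,1],m[0,1]),'z',m[:,2].round(3),'f tool',(m.T@s['ft_force']).round(1))
                                                                            ^^^^^^^^^^^^^^^^^^^^^^^^^^
AttributeError: 'float' object has no attribute 'round'
```

Call:
jog_arm(deltas=[[-0.05, 0.06, 0, 0, 0, -0.08, 4], [-0.05, 0.06, 0, 0, 0, -0.16, 4], [-0.05, 0.06, 0, 0, 0, -0.24, 4], [-0.05, 0.06, 0, 0, 0, -0.32, 4], [-0.05, 0.06, 0, 0, 0, -0.4, 4], [-0.05, 0.06, 0, 0, 0, -0.48, 4], [-0.05, 0.06, 0, 0, 0, -0.56, 4], [-0.05, 0.06, 0, 0, 0, -0.64, 4], [-0.05, 0.06, 0, 0, 0, -0.72, 4], [-0.05, 0.06, 0, 0, 0, -0.8, 4], [-0.05, 0.06, 0, 0, 0, -0.8, 4]])

```text
clock: 5.23
eef_pos: [442.5, -253.1, 148.1]
eef_rot: [0.747, 0.665, 0.0, 0.004]
ft_force: [7.0, -18.0, 2.2]
finger_gap: 0.632
```

```bash
sed -i "s/(s\['finger_gap'\]\*85).round(1)/round(s['finger_gap']*85,1)/" st.py; python3 st.py
```

```text
[ 442.5 -253.1  148.1] [ 0.05  0.36  0.49  2.   -0.23  0.82  0.55] 5.2333 53.7 [  7.  -18.    2.2] [-3.24  0.26  0.03]
yaw -0.1162435144422081 z [ 0.005 -0.005 -1.   ] f tool [-17.1   9.   -2.1]
```

Call:
jog_arm(deltas=[[-0.05, 0, 0, 0, 0, -0.08, 4], [-0.05, 0, 0, 0, 0, -0.16, 4], [-0.05, 0, 0, 0, 0, -0.24, 4], [-0.05, 0, 0, 0, 0, -0.32, 4], [-0.05, 0, 0, 0, 0, -0.4, 4], [-0.05, 0, 0, 0, 0, -0.48, 4], [-0.05, 0, 0, 0, 0, -0.56, 4], [-0.05, 0, 0, 0, 0, -0.64, 4], [-0.05, 0, 0, 0, 0, -0.72, 4], [-0.05, 0, 0, 0, 0, -0.8, 4], [-0.05, 0, 0, 0, 0, -0.82, 4], [-0.05, 0, 0, 0, 0, -0.82, 4]])

```text
clock: 6.23
eef_pos: [443.5, -252.9, 148.1]
eef_rot: [0.421, 0.907, -0.001, 0.004]
ft_force: [13.2, -11.1, -3.0]
finger_gap: 0.631
```

```bash
python3 st.py; python3 -c "
from h import *
for n in('top','side'):
  grab(n); 
T=load('top')['color'][145:300,345:505];S=load('side')['color'][180:390,270:500]
o=np.zeros((560,800,3),np.uint8);a=cv2.resize(T,(400,388));b=cv2.resize(S,(400,365));o[:388,:400]=a;o[:365,400:]=b
cv2.imwrite('pics/t3.png',o[:,:,::-1])"
```

```text
[ 443.5 -252.9  148.1] [ 0.19  0.34  0.32  2.   -0.14  0.82  1.29] 6.2333 53.7 [ 13.2 -11.1  -3. ] [-2.91 -1.89  0.05]
yaw 0.7009531393485171 z [ 0.007 -0.005 -1.   ] f tool [-17.    2.9   3.2]
```

View pics/t3.png

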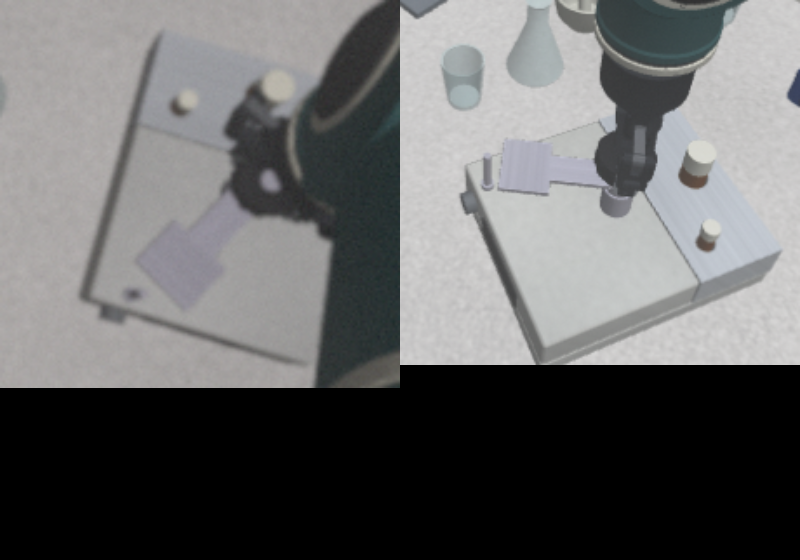

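The plate's end corners at crop (136,260) and (186,309) point at the pin (133,293), and the uncovered vial cap is at crop (278,85). I check both numerically.

Run:
```python
from h import *
T=load('top');S=load('side')
f=lambda q:np.array(q)/2.5+[345,145]
P=plane(T,[f((136,260)),f((186,309)),f((175,221)),f((224,267))],125)[:,:2]
A=np.array([440,-251.5]);t=P[:2].mean(0)-A;e=P[0]+P[1]-P[2]-P[3];g=P[0]-P[1]
print('joint',np.arctan2(t[1],t[0])+.3236,np.linalg.norm(t),np.arctan2(e[1],e[0])+.3236,np.arctan2(g[1],g[0])+np.pi/2+.3236)
print('cap top',plane(T,[f((278,83))],115))
g=lambda q:np.array([270+(q[0]-400)*230/400,180+q[1]*210/365])
print('cap side',plane(S,[g((700,150))],115))
uv=np.argwhere((S['color'][255:300,425:470].min(2)>150))
p=np.array([g((700,152))]);print(depthpts(S,p))
# retreat and approach
m=R.from_quat(get_state()['eef_rot']).as_matrix();
V=np.array([529,-282])
for yw in (.70,1.25): rel([((443,-252,215),down(yw)),((V[0],V[1],215),down(yw)),((V[0],V[1],93),down(yw))])
```

```text
joint 2.6339097970644842 117.43484016367742 2.644658605903892 2.648747299071239
cap top [[ 532.94571385 -283.84404962  115.        ]]
cap side [[ 532.14614271 -282.37522701  115.        ]]
[[ 529.2785491  -283.13098254  116.31356563]]
[0.048, 0.027, -6.686, 0.002, 0.008, -0.001]
[-7.784, 4.677, -6.613, 0.002, 0.008, -0.001]
[-7.681, 4.657, 5.587, 0.002, 0.008, -0.001]
[0.048, 0.027, -6.686, -0.001, 0.009, -0.551]
[-7.784, 4.677, -6.613, -0.001, 0.009, -0.551]
[-7.681, 4.657, 5.587, -0.001, 0.009, -0.551]
```

Arm parked at about 2.62. I release and lift off.

Call:
jog_arm(deltas=[[0, 0, 0, 0, 0, 0, 8.5], [0, 0, 0, 0, 0, 0, 8.5], [0, 0, 0, 0, 0, 0, 8.5], [0, 0, 0, 0, 0, 0, 8.5], [0, 0, 0, 0, 0, 0, 8.5], [0, 0, 0, 0, 0, 0, 8.5], [0, 0, -2, 0, 0, 0, 8.5], [0, 0, -4, 0, 0, 0, 8.5], [0, 0, -7, 0, 0, 0, 8.5], [0, 0, -8, 0, 0, 0, 6], [0, 0, -8, 0, 0, 0, 5], [0, 0, -8, 0, 0, 0, 5]])

```text
clock: 7.33
eef_pos: [441.0, -250.6, 225.5]
eef_rot: [0.423, 0.906, 0.0, 0.0]
ft_force: [-0.6, 0.4, -0.5]
finger_gap: 0.599
```

```bash
python3 st.py
python3 - <<'E'
from h import *
rel([((531,-283,225),down(.70)),((531,-283,94),down(.70))])
T=grab('top','t4.png');m=(T['color'].min(2)>165)&(T['depth']>0);x0,y0,x1,y1=440,160,475,195
n,l,st,ce=cv2.connectedComponentsWithStats(m[y0:y1,x0:x1].astype(np.uint8));print(st[1:],ce[1:])
for c in ce[1:]: print(plane(T,[c+[x0,y0]],115))
E
```

```text
[ 441.  -250.6  225.5] [ 0.16  0.23  0.34  1.93 -0.09  0.99  1.24] 7.3333 50.9 [-0.6  0.4 -0.5] [ 0.01 -0.02  0.09]
yaw 0.6981642061947864 z [ 0.001 -0.    -1.   ] f tool [ 0.7 -0.3  0.5]
[-8.27, 4.81, 0.055, 0.0, 0.001, -0.002]
[-8.262, 4.804, 13.155, 0.0, 0.001, -0.002]
[[11  0  7  9 23]
 [ 3  2  1  1  1]
 [25  3  1  1  1]
 [32  2  1  1  1]
 [ 6  4  2  2  3]
 [20  7  2  2  3]
 [25  8  1  1  1]
 [32 11  1  3  3]] [[14.          4.34782609]
 [ 3.          2.        ]
 [25.          3.        ]
 [32.          2.        ]
 [ 6.33333333  4.66666667]
 [20.66666667  7.66666667]
 [25.          8.        ]
 [32.         12.        ]]
[[ 564.6313478 -281.9389051  115.       ]]
[[ 570.58971159 -257.47733068  115.        ]]
[[ 567.17216043 -307.37425715  115.        ]]
[[ 569.13200407 -323.70206499  115.        ]]
[[ 564.2977163  -264.45796657  115.        ]]
[[ 556.67651308 -296.36560459  115.        ]]
[[ 555.68680437 -306.17973735  115.        ]]
[[ 546.16814712 -321.23422186  115.        ]]
```

Call:
jog_arm(deltas=[[-4, 2.4, 0, 0, 0, 0, 5], [-8.2, 4.8, 0, 0, 0, 0, 5], [-8.2, 4.8, 0, 0, 0, 0, 5], [-8.2, 4.8, 0, 0, 0, 0, 5], [-8.2, 4.8, 4, 0, 0, 0, 5], [-8.2, 4.8, 7, 0, 0, 0, 5], [-8.2, 4.8, 10, 0, 0, 0, 5]])

```text
clock: 7.97
eef_pos: [529.1, -282.2, 122.9]
eef_rot: [0.423, 0.906, -0.0, -0.001]
ft_force: [1.1, -0.3, 0.6]
finger_gap: 0.582
```

```bash
python3 st.py
python3 - <<'E'
from h import *
S=grab('side');grab('top');T=load('top')
o=np.zeros((420,800,3),np.uint8);o[:400,:400]=cv2.resize(S['color'][210:310,390:490],(400,400));o[:400,400:]=cv2.resize(T['color'][150:250,400:500],(400,400))
cv2.imwrite('pics/s5.png',o[:,:,::-1])
E
```

```text
[ 529.1 -282.2  122.9] [ 0.21  0.52  0.3   1.78 -0.19  0.86  1.3 ] 7.9667 49.4 [ 1.1 -0.3  0.6] [-0.04 -0.07 -0.01]
yaw 0.6978003683463546 z [-0.002  0.    -1.   ] f tool [-0.9  0.6 -0.6]
```

View pics/s5.png

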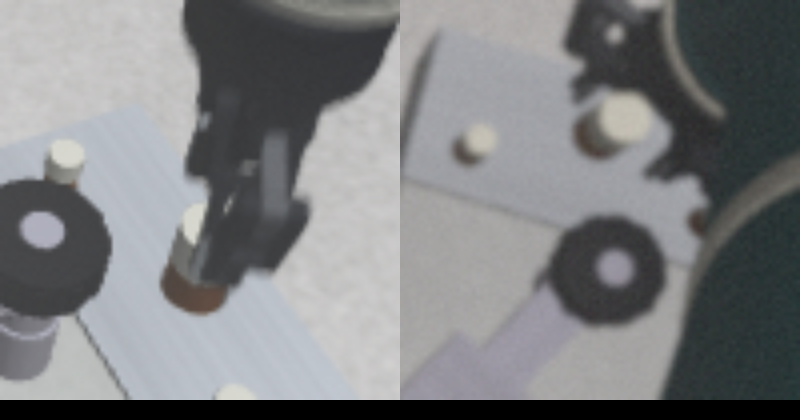

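The cap sits between the fingers (side crop (190,240), top crop (622,117) → about (530.5,-282)). I descend and close.

Call:
jog_arm(deltas=[[-0.1, 0.05, 1.5, 0, 0, 0, 5], [-0.1, 0.05, 2.8, 0, 0, 0, 5], [-0.1, 0.05, 2.8, 0, 0, 0, 5], [-0.1, 0.05, 2.8, 0, 0, 0, 5], [-0.1, 0.05, 2.8, 0, 0, 0, 2], [-0.1, 0.05, 2.8, 0, 0, 0, 2], [-0.1, 0.05, 2.8, 0, 0, 0, 2], [-0.1, 0.05, 2.8, 0, 0, 0, 2], [-0.1, 0.05, 2.8, 0, 0, 0, 2], [-0.1, 0.05, 2.8, 0, 0, 0, 2]])

```text
clock: 8.9
eef_pos: [532.0, -283.4, 98.7]
eef_rot: [0.423, 0.906, 0.0, 0.001]
ft_force: [-0.9, 0.7, 7.2]
finger_gap: 0.331
```

```bash
python3 st.py
```

```text
[ 532.  -283.4   98.7] [ 0.22  0.56  0.29  1.79 -0.21  0.82  1.31] 8.9 28.1 [-0.9  0.7  7.2] [ 0.1   0.25 -0.06]
yaw 0.6980560017365449 z [ 0.002 -0.001 -1.   ] f tool [ 1.2 -0.3 -7.2]
```

Call:
jog_arm(deltas=[[0, 0, -0.5, 0, 0, 0, 2], [0, 0, -1.5, 0, 0, 0, 2], [0, 0, -3, 0, 0, 0, 2], [0, 0, -5, 0, 0, 0, 2], [0, 0, -7, 0, 0, 0, 2], [0, 0, -9, 0, 0, 0, 2], [0, 0, -11, 0, 0, 0, 2], [0, 0, -13, 0, 0, 0, 2], [0, 0, -15, 0, 0, 0, 2], [0, 0, -16, 0, 0, 0, 2], [0, 0, -16, 0, 0, 0, 2], [0, 0, -16, 0, 0, 0, 2]])

```text
clock: 9.9
eef_pos: [531.3, -283.0, 257.6]
eef_rot: [0.423, 0.906, 0.0, 0.0]
ft_force: [1.0, -0.1, -0.9]
finger_gap: 0.328
```

```bash
python3 st.py
python3 - <<'E'
from h import *
S=grab('side','s6.png')
cv2.imwrite('pics/s6c.png',cv2.resize(S['color'][110:320,300:560],None,fx=2.5,fy=2.5)[:,:,::-1])
# final pose
az=-3.085;t=np.radians(30);zc=np.array([np.sin(t)*np.cos(az),np.sin(t)*np.sin(az),np.cos(t)])
L=np.array([553.4,230,120]); base=L+100*zc; 
s=get_state();r0=R.from_quat(s['eef_rot'])
k=np.cross([0,0,1],zc);k/=np.linalg.norm(k)
rf=R.from_rotvec(k*t)*down(.70); P=base+73.7*zc; print('P',P,'base',base)
V=np.array([500,100,258.]);V2=P+60*zc
rel([((531+(V-[531,-283,258])[0]*i,-283+383*i,258),down(.70)) for i in(.33,.67,1)]+[(V2,rf),(P,rf)])
E
```

```text
[ 531.3 -283.   257.6] [ 0.18  0.37  0.34  1.67 -0.13  1.12  1.25] 9.9 27.8 [ 1.  -0.1 -0.9] [ 0.02  0.02 -0.02]
yaw 0.6980326049711347 z [ 0.001 -0.    -1.   ] f tool [-0.7  0.7  0.9]
P [466.68904137 225.08755122 270.42861264] base [503.48004684 227.1718775  206.60254038]
[10.33, 7.322, -0.12, -0.0, -0.001, -0.002]
[20.983, 14.885, -0.115, -0.0, -0.001, -0.002]
[31.323, 22.226, -0.11, -0.0, -0.001, -0.002]
[44.846, 25.309, -6.541, -0.42, -0.314, -0.002]
[43.047, 27.714, -1.347, -0.42, -0.314, -0.002]
```

View pics/s6c.png

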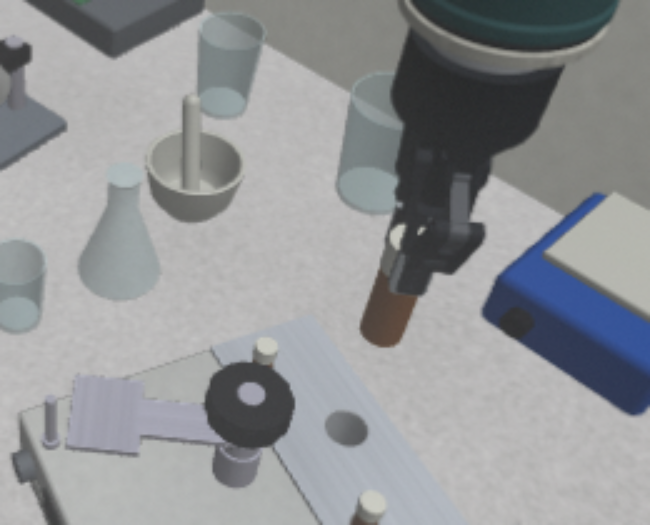

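The vial hangs upright in the fingers (base at crop (385,335)), the well is empty and the plate points at the pin. I carry it over.

Call:
jog_arm(deltas=[[1.2, 0.9, -0.5, 0, 0, 0, 2], [3.7, 2.6, -0.5, 0, 0, 0, 2], [6.5, 4.6, -0.5, 0, 0, 0, 2], [9.4, 6.6, -0.5, 0, 0, 0, 2], [12.3, 8.7, -0.5, 0, 0, 0, 2], [15.2, 10.8, -0.5, 0, 0, 0, 2], [18.1, 12.8, -0.5, 0, 0, 0, 2], [21, 14.9, -0.5, 0, 0, 0, 2], [23.9, 17, -0.5, 0, 0, 0, 2], [26.8, 19, -0.5, 0, 0, 0, 2], [29.7, 21.1, -0.5, 0, 0, 0, 2], [31.3, 22.2, -0.5, 0, 0, 0, 2]])

```text
clock: 10.95
eef_pos: [499.0, 103.4, 261.2]
eef_rot: [0.421, 0.907, -0.0, -0.001]
ft_force: [-0.5, 0.9, -0.6]
finger_gap: 0.333
```

```bash
python3 st.py
cat > fin.py <<'E'
from h import *
import sys
az=-3.085;t=np.radians(30);zc=np.array([np.sin(t)*np.cos(az),np.sin(t)*np.sin(az),np.cos(t)])
L=np.array([553.4,230,120]);k=np.cross([0,0,1],zc);k/=np.linalg.norm(k)
s=get_state();p0=s['eef_pos'];P=L+173.7*zc
T=lambda f,off:(p0+(P+off*zc-p0)*f,R.from_rotvec(k*t*f)*down(.698))
E
python3 - <<'E'
from fin import *
rel([T(f,60) for f in(.2,.4,.6,.8,1)]+[(P,R.from_rotvec(k*t)*down(.698))])
E
```

```text
[499.  103.4 261.2] [-0.37  0.19  0.12  1.88 -0.03  1.08  0.46] 10.95 28.3 [-0.5  0.9 -0.6] [ 0.03  0.03 -0.01]
yaw 0.7015258953687251 z [-0.002  0.    -1.   ] f tool [1.  0.2 0.6]
[2.639, 0.595, -1.22, -0.085, -0.064, 0.003]
[5.278, 1.191, -2.44, -0.169, -0.127, 0.003]
[7.917, 1.786, -3.66, -0.253, -0.19, 0.003]
[10.556, 2.381, -4.88, -0.336, -0.253, 0.003]
[13.194, 2.977, -6.101, -0.42, -0.316, 0.003]
[11.383, 5.381, -0.91, -0.42, -0.316, 0.003]
```

Call:
jog_arm(deltas=[[1.3, 0.3, -1.5, 0, 0, 0, 2], [2.6, 0.6, -2.5, -0.08, -0.06, 0, 2], [4, 0.9, -3.5, -0.13, -0.1, 0, 2], [5.3, 1.2, -4.4, -0.17, -0.13, 0, 2], [6.6, 1.5, -4.8, -0.21, -0.16, 0, 2], [7.9, 1.8, -5.2, -0.25, -0.19, 0, 2], [9.2, 2.1, -5.6, -0.29, -0.22, 0, 2], [10.6, 2.4, -5.9, -0.34, -0.25, 0, 2], [12, 2.7, -6.1, -0.38, -0.28, 0, 2], [13.2, 3, -6.1, -0.42, -0.316, 0, 2], [13.2, 3, -6.1, -0.42, -0.316, 0, 2], [13.2, 3, -6.1, -0.42, -0.316, 0, 2]])

```text
clock: 11.95
eef_pos: [437.6, 220.0, 322.3]
eef_rot: [0.407, 0.876, 0.121, 0.229]
ft_force: [-0.3, -0.1, -0.6]
finger_gap: 0.333
```

```bash
python3 st.py
python3 - <<'E'
from fin import *
rel([(P,R.from_rotvec(k*t)*down(.698))])
E
```

```text
[437.6 220.  322.3] [-0.57 -0.12 -0.14  2.15  0.45  0.73 -0.28] 11.95 28.3 [-0.3 -0.1 -0.6] [-0.    0.61 -0.04]
yaw 0.7705088615892401 z [ 0.499  0.026 -0.866] f tool [ 0.3 -0.5  0.4]
[0.317, 0.17, 5.953, -0.001, 0.002, 0.003]
```

Call:
jog_arm(deltas=[[0.3, 0.2, 0.7, 0, 0, 0, 2], [0.3, 0.2, 1.5, 0, 0, 0, 2], [0.3, 0.2, 2.3, 0, 0, 0, 2], [0.3, 0.2, 3.1, 0, 0, 0, 2], [0.3, 0.2, 3.9, 0, 0, 0, 2], [0.3, 0.2, 4.7, 0, 0, 0, 2], [0.3, 0.2, 5.4, 0, 0, 0, 2], [0.3, 0.2, 5.8, 0, 0, 0, 2], [0.3, 0.2, 5.9, 0, 0, 0, 2], [0.3, 0.2, 5.9, 0, 0, 0, 2], [0.3, 0.2, 5.9, 0, 0, 0, 2], [0.3, 0.2, 5.9, 0, 0, 0, 2]])

```text
clock: 12.95
eef_pos: [467.7, 225.1, 272.6]
eef_rot: [0.408, 0.875, 0.122, 0.229]
ft_force: [0.6, 0.8, -1.0]
finger_gap: 0.331
```

```bash
python3 st.py
python3 - <<'E'
from fin import *
rel([(P,R.from_rotvec(k*t)*down(.698))])
S=grab('side');T=grab('top')
o=np.zeros((600,800,3),np.uint8);o[:400,:400]=cv2.resize(S['color'][60:200,225:365],(400,400));o[:400,400:]=cv2.resize(T['color'][120:260,180:320],(400,400))
o[400:600,:400]=cv2.resize(T['color'][100:300,200:600],(400,200))
cv2.imwrite('pics/f7.png',o[:,:,::-1])
# amber mask
for n,im in(('side',S),('top',T)):
    c=im['color'].astype(int);m=((c[:,:,0]-c[:,:,2])>35)&(c[:,:,0]<190)
    x0,y0,x1,y1=(225,60,365,200) if n=='side' else (180,120,320,260)
    k_,l,st,ce=cv2.connectedComponentsWithStats(m[y0:y1,x0:x1].astype(np.uint8))
    if k_>1:
        i=1+np.argmax(st[1:,4]);ys,xs=np.nonzero(l==i);D=depthpts(im,np.c_[xs+x0,ys+y0]);D=D[np.isfinite(D).all(1)]
        q=(D-L); h=q@zc; print(n,st[i],'h 2%/98%',np.percentile(h,[2,98]).round(1),'min-end px',(np.c_[xs,ys]+[x0,y0])[np.argsort(h)[:5]].tolist())
        # lateral centre (visible surface) as function of height
        ex=np.cross([0,1,0],zc);ex/=np.linalg.norm(ex);ey=np.cross(zc,ex)
        for a in np.arange(100,160,15):
            w=(h>=a)&(h<a+15)
            if w.sum()>5: print(a,'x',np.percentile(q[w]@ex,[3,97]).round(1),'y',np.percentile(q[w]@ey,[3,97]).round(1))
E
```

```text
[467.7 225.1 272.6] [-0.55 -0.01 -0.13  2.17  0.54  0.61 -0.37] 12.95 28.1 [ 0.6  0.8 -1. ] [-0.    0.63  0.02]
yaw 0.7690542792352879 z [ 0.501  0.027 -0.865] f tool [0.5 0.5 1.2]
[0.119, -0.152, 0.141, 0.001, 0.003, 0.0]
side [ 20   0  35  12 238] h 2%/98% [-532.7 -413.1] min-end px [[278, 60], [279, 60], [277, 61], [277, 60], [275, 61]]
top [24 64 13 10 68] h 2%/98% [114.9 160.5] min-end px [[213, 184], [214, 184], [215, 185], [211, 184], [212, 184]]
115 x [11.4 16.8] y [-11.6   0.7]
130 x [ 9.8 16.7] y [-12.    0.6]
145 x [11.5 16.5] y [-9.7  1. ]
```

View pics/f7.png

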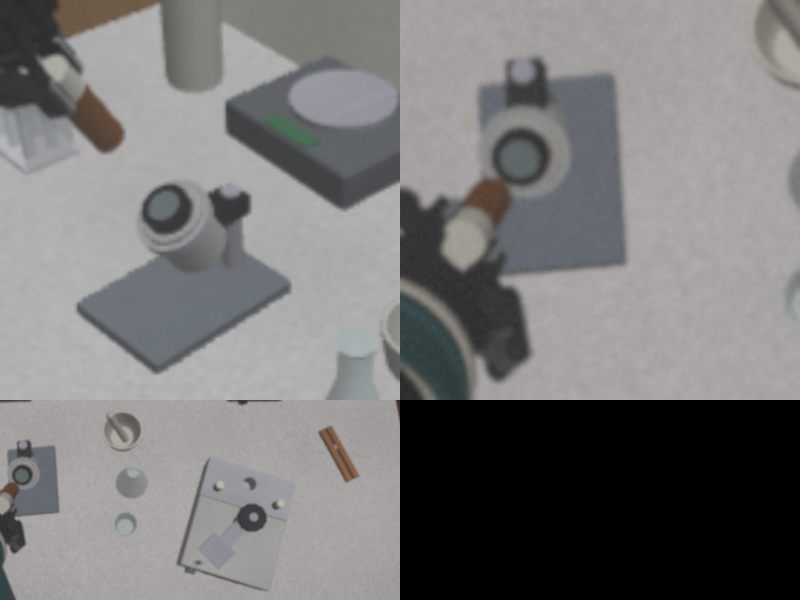

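In the side crop the vial's base end is at about (108,140), pointing at the lens (168,208). In the top crop the base end is at about (493,188). The well is empty and the bystanders stand. My masks were too tight, so I redo the base measurement.

Run:
```python
from fin import *
ex=np.cross([0,1,0],zc);ex/=np.linalg.norm(ex);ey=np.cross(zc,ex)
O=[]
for n,(x0,y0,x1,y1) in (('side',(245,85,275,118)),('top',(190,175,225,210))):
    im=load(n);c=im['color'].astype(int);m=((c[:,:,0]-c[:,:,2])>18)&(c[:,:,0]<170)&(c[:,:,0]>c[:,:,1]*1.2)
    k_,l,st,ce=cv2.connectedComponentsWithStats(m[y0:y1,x0:x1].astype(np.uint8));i=1+np.argmax(st[1:,4]);ys,xs=np.nonzero(l==i)
    uv=np.c_[xs+x0,ys+y0].astype(float);D=depthpts(im,uv);q=D-L;h=q@zc
    print(n,st[i],'h',np.percentile(h,[1,5,50,95]).round(1))
    for a in range(90,160,10):
        w=(h>=a)&(h<a+10)
        if w.sum()>5: print(a,w.sum(),'x',np.percentile(q[w]@ex,[3,50,97]).round(1),'y',np.percentile(q[w]@ey,[3,50,97]).round(1))
    O.append((uv.mean(0),rays(im,[uv.mean(0)])))
(o1,d1),(o2,d2)=O[0][1],O[1][1];d1=d1[0];d2=d2[0]
s=np.linalg.lstsq(np.c_[d1,-d2],o2-o1,rcond=None)[0];a=o1+d1*s[0];b=o2+d2*s[1]
for p in(a,b,(a+b)/2):print('body centroid in cam frame',((p-L)@np.c_[ex,ey,zc]).round(1))
```

```text
side [  6   5  17  22 173] h [109.3 111.4 137.4 162.3]
110 30 x [-5.2  3.1 13.9] y [-16.8 -14.1  -8.6]
120 30 x [-5.9  3.3 13.1] y [-16.2 -13.8  -9.8]
130 29 x [-5.2  2.9 12.4] y [-15.8 -14.4 -11.3]
140 32 x [-8.2  3.  13.5] y [-16.5 -14.1  -8.9]
150 33 x [-5.9  3.  12.9] y [-16.2 -14.1  -9.5]
top [ 13   8  15  16 138] h [107.8 111.6 137.5 159.6]
110 19 x [ 5.8 14.8 16.9] y [-13.7  -8.4   0.8]
120 24 x [ 4.6 13.6 16.8] y [-14.5  -8.8   3.1]
130 28 x [ 3.2 12.7 16.7] y [-14.9  -9.8   2. ]
140 27 x [ 5.2 14.6 16.5] y [-14.   -7.4   3.3]
150 29 x [ 2.9 13.6 16.3] y [-14.1  -9.2   2.2]
body centroid in cam frame [  5.4  -2.6 127. ]
body centroid in cam frame [  8.8  -4.7 125.3]
body centroid in cam frame [  7.1  -3.7 126.1]
```

The vial axis is parallel to the camera axis, about (2.5,-2.5) mm off centre, with the base at about 107 mm. I make a small final trim and hold.

Call:
jog_arm(deltas=[[0.05, -0.1, 0.2, 0, 0, 0, 2], [0.1, -0.2, 0.4, 0, 0, 0, 2], [0.1, -0.2, 0.6, 0, 0, 0, 2], [0.1, -0.2, 0.6, 0, 0, 0, 2], [0.1, -0.2, 0.6, 0, 0, 0, 2], [0.1, -0.2, 0.6, 0, 0, 0, 2], [0.1, -0.2, 0.6, 0, 0, 0, 2], [0.1, -0.2, 0.6, 0, 0, 0, 2], [0.1, -0.2, 0.6, 0, 0, 0, 2], [0.1, -0.2, 0.6, 0, 0, 0, 2], [0.1, -0.2, 0.6, 0, 0, 0, 2], [0.1, -0.2, 0.6, 0, 0, 0, 2]])

```text
clock: 14.05
eef_pos: [468.8, 224.7, 266.0]
eef_rot: [0.408, 0.875, 0.122, 0.229]
ft_force: [-0.2, -0.3, -0.4]
finger_gap: 0.333
```

```bash
python3 st.py
python3 - <<'E'
from fin import *
ex=np.cross([0,1,0],zc);ex/=np.linalg.norm(ex);ey=np.cross(zc,ex);print('tcp cam frame',((p0-L)@np.c_[ex,ey,zc]).round(1),'jv',abs(s['joint_vel']).max())
for n,(x0,y0,x1,y1) in (('side',(245,85,280,122)),('top',(190,170,225,210))):
    im=grab(n);c=im['color'].astype(int);m=((c[:,:,0]-c[:,:,2])>18)&(c[:,:,0]<170)&(c[:,:,0]>c[:,:,1]*1.2)
    ys,xs=np.nonzero(m[y0:y1,x0:x1]);q=depthpts(im,np.c_[xs+x0,ys+y0])-L;h=q@zc;w=(h>90)&(h<170);q=q[w]
    print(n,'h',np.percentile(h[w],[1,5]).round(1),'x',np.percentile(q@ex,[2,98]).round(1),'y',np.percentile(q@ey,[2,98]).round(1))
E
```

```text
[468.8 224.7 266. ] [-0.55  0.   -0.13  2.18  0.55  0.59 -0.38] 14.05 28.3 [-0.2 -0.3 -0.4] [-0.04  0.63  0.03]
yaw 0.7689157926956278 z [ 0.501  0.027 -0.865] f tool [-0.  -0.5  0.2]
tcp cam frame [ -0.4  -0.6 168.8] jv 0.0018722217346141088
side h [102.2 104.8] x [-9.  11.1] y [-17.5 -10.4]
top h [ 99.7 105. ] x [ 0.8 14.7] y [-15.    2.5]
```

Base at about 100 mm and centred within about 3 mm; the arm is still. I hand in.

```bash
python3 -c "
from plant import job_done
print(job_done())"
```

```text
the job is handed in; nothing more can be done
None
```

The job is handed in at 14.2 s of robot time. The large vial is held before the inspection camera and the hold-down arm is parked at the pin. No verdict is reported, so this rests on my own checks.

- **Hold-down arm:** I turned the handwheel about 2.42 rad in one grip. The plate then measured 2.63–2.65 rad from the top image, and 2.60 from the start angle plus the turn. Side and wrist forces reached about 30 N while turning, and I eased them with small shifts.
- **Vial:** I gripped it by the cap, lifted it straight out and carried it upright over the beaker and flask. It is now held tilted 30°, in line with the camera axis.
- **Last checks:**
  - The base is about 100 mm from the lens: 100–102 mm from the amber pixels, 95 mm from the TCP and grip height.
  - It is within about 3 mm of the lens axis.
  - The arm is still and contact forces are below 1 N.
- **Bystanders:** they looked undisturbed in the last image I viewed, just before the final 6 mm move. I did not measure their positions again.
- **Disagreement:** triangulating the vial body's pixel centroids gave 7 mm off axis. I trusted the depth edges instead, because each view sees only one side of the body; both values are within the 18 mm limit.

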